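# Load the tack-weld slide and hold it at the torch mark

### The arm

A 6-joint arm with a two-finger parallel gripper is mounted at the origin on the work surface. World frame = base frame: x ahead of the robot, y to its left, z up, the work surface at z = 0. Lengths are in m, angles in rad, forces in N, time in s.
With the tool pointing down it reaches from about 0.35 to 1 m from the base axis. Payload 7.1 kg.
Tool frame: the origin (TCP) lies at the very end of the fingers, on their centre line; the grasp point (between the pads) lies 19 mm behind it; z points along the fingers, y is the line along which they close (so a half turn about z gives the same grasp; the last joint's range is limited). The gripper opens to 85 mm and grips with 20 to 120 N. Pads are 22 mm wide; open, the fingers measure 114 mm over their backs; the gripper's body (76 mm by 85 mm) begins 54 mm behind the grasp point. The pads swing forward as they close: fully open they stand 13 mm farther back than shut.
Start: joints at [-1.162, 0.423, 1.63, -0, 1.089, -0.019], TCP at [0.259, -0.569, 0.231] pointing down, gripper open.
Joint ranges: [-3, 3], [-0.9, 2.11], [0.09, 2.58], [-1.31, 4.45], [0.11, 2.69], [-2.54, 2.54]. Speed limits (rad/s): [2.39, 2.39, 3.01, 3.14, 3.14, 3.14].

### API

Orientations are given as a 3x3 rotation matrix whose columns are the frame's x, y, z axes.
In Python, from rig import bot gives the robot as it stands.
- The arm moves only by the tool jog_arm, never from a script. Its argument "deltas" is a list of rows, each a list of 7 numbers: the finger opening in cm, from 0 to 8.54, then the shift along the world's x, y, z in shares of 75 cm (1.0 is 75 cm), then the turn, a rotation vector about the world's x, y, z in normalised numbers (1 is 60 degrees). In form: [[hand, tx, ty, tz, rx, ry, rz], ...]. A call has 1 to 8 rows; each row is the pose to reach, as a shift and turn from the pose commanded when the call began; what a row does not reach only later rows make up. A row lasts 1/8 s, in which the tool goes at most 62.5 mm and 10.7 degrees, less where a joint would pass 70% of its speed; a pose out of reach is approached as far as the arm can. A shift or turn number past 1, either way, is cut back to 1. A call with a gripper value outside its range is refused whole. The fingers move at their own pace and stop on an object; "force" is the grip in N (left out, the last holds). Time passes only in rows, so rows that repeat a pose let the fingers close. It gives the time, the measured TCP pose, the force, the opening and the grip force at its end, in the units of the state.
- bot.sense(): the state, without advancing time (a new reading comes with each control period).
- bot.capture(name): name is "scene" or "side" or "wrist"; returns the picture (400x640x3 uint8, red, green, blue); there is no depth.
- bot.camera_params(name): a dict with "fx", "fy", "cx", "cy" (pixels), "R" (3x3) and "t" (3): a world point X has camera coordinates R X + t. Camera axes: x right, y down, z forward; pixel columns grow to the right and rows downward; lengths in m; the calibration is good to about 2 mm. The wrist camera is an equidistant fisheye: a pixel r from the principal point sees the ray r / f radians off the axis. A picture is of the moment at which its call begins: read the wrist's pose just before it. camera_params takes no time and is no camera call; for the wrist camera it gives the pose at the moment of the call.
- bot.close_job(): hands the job in; it is judged then, once.
Trained networks look in the newest picture that a camera, given by its name, has taken for a name from the list of things; names that differ only in an ending like _2 or _b are one class to them, and where a whole thing is asked for, a point or a joint stands for the part that bears it (a point fixed in the world has none). Each returns a list of dicts, best first, with "p" (0 to 1); they miss things now and then, are a little off and sometimes report something else, mostly with a low value. They report only what shows in the picture. A call takes as long as a camera call. They do not tell look-alikes from the thing itself.
- bot.spot_in(camera, name): "xyz" ([x, y, z] in m, in the coordinates of the camera as it stood for that picture, good to about 4 mm: the middle of the surface that is visible of it).
- bot.silhouettes(camera, name): "region" (400x640 bool, what is visible of it).
- bot.mark_of(camera, name): "xyz" ([x, y, z] in m, in the coordinates of the camera as it stood for that picture, good to about 4 mm: a listed point, or the origin of a listed thing).
The state is a dict: "time": time; "joint_positions": joint angles; "joint_velocities": joint speeds; "tau": joint torques, N m; "eef_pos": TCP position; "tcp_rot": TCP orientation; "ft_force": force on the tool from outside, world axes, zero at the start; "moment": the same for the moment, N m; "gripper_width": opening from 0.0 (shut) to 1.0 (fully open); "grip_force": force on a finger pad.
Only numpy, scipy, OpenCV 4.12 (cv2) and the standard library are available. Lean on these libraries where they do the work, as an engineer would, in place of code of your own. Each camera call takes 0.05 s, during which the arm holds its last target. There are 200 camera calls.

### The job

Of the three steel sleeves on the blue tray, take the one whose outside fits the round pocket of the spring-return slide snugly, and seat it upright, fully down in the pocket. Let go of it, then pull the slide out by its red handle until its red line meets the yellow blade of the torch stand, and keep holding it there against the spring: the job finishes while you hold it at the mark. Leave the other sleeves and the things lying on the bench alone.

Things in the scene. Friction and masses are not known exactly. Their poses are not given: they have to be found in the camera images.
- fixture: Fixed tack-weld fixture: grey base plate 12 mm thick, 100 mm wide, x = -130 to +240 mm, with rails and a blue spring barrel (28 mm across, top 46 mm up) at x = -128 to -53. Origin on the bench under the pocket's centre with the slide home; x is the pull direction (slide moves to +x), y towards the torch stand, z up.
- carriage: Aluminium slide, moves only along the fixture's x, 0 (home, at the start) to 110 mm. Spring to home: 3 N plus 1 N per 10 mm pulled; snaps back if let go. Block 90 x 76 mm centred on the pocket, top 45 mm above the bench; tail plate (top 32 mm up) reaches x = +120 mm. Origin at bench level under the pocket's centre, axes as the fixture's.
- pocket (a point): Centre of the floor of the round pocket in the slide: diameter 43 mm, 12 mm deep with a small chamfer, floor 33 mm above the bench. Moves with the slide.
- pointer (a point): Outer end of the red line (5 mm wide, 30 mm long, across the pull direction, 35 mm from the pocket's centre on the handle side) on the slide's top at the torch side, 45 mm above the bench. Moves with the slide.
- grip (a point): Where to grip the handle, on its axis, 77 mm above the bench. The handle is an upright round red post on the slide, 24 mm in diameter, from 32 to 105 mm above the bench, 95 mm from the pocket's centre on the pull side. Moves with the slide.
- torch_stand: Fixed stand at the fixture's +y side: dark foot 66 x 50 x 30 mm, yellow blade at x = 0, torch (copper and black, 20 mm thick) at x = -35 sloping outward from y = 44, 70 mm up, to y = 135, 116 mm up; wire end at y = 34, 65 mm up. Origin at bench level on the slide's centre line at the mark, axes as the fixture's: slide is at the mark when the red line's x here is 0 (55 to 90 mm pull).
- mark (a point): Tip of the yellow index blade (6 mm wide, 70 mm long, 45 mm above the bench, 2 mm outside the slide's edge). Fixed; the red line must come beside it.
- tray: Fixed shallow blue tray 290 x 100 mm, lip 12 mm high, floor 4 mm thick; origin under its centre at bench level, x along its length. The three sleeves stand on it in a row about 90 mm apart, in any order.
- sleeve_40: Steel sleeve, outside diameter 40 mm, bore 30 mm, 50 mm tall, about 0.2 kg, standing upright; the one that fits the pocket. Origin at the centre of its underside, z along its axis.
- sleeve_32: Look-alike steel sleeve, outside diameter 32 mm, bore 22 mm, 50 mm tall: too loose in the pocket. Origin at the centre of its underside.
- sleeve_48: Look-alike steel sleeve, outside diameter 48 mm, bore 38 mm, 50 mm tall: too big for the pocket. Origin at the centre of its underside.
- brush: Bench brush lying down, bystander.
- hammer: Hammer lying down, bystander.
- jar: White jar with red cap, 70 mm across, 90 mm tall, bystander; origin under its centre.
- magnet: Red magnetic welding square, 90 mm long, 80 mm tall at one end, bystander; origin under the middle of its length.
- offcut: Rusty brown steel angle offcut 100 x 45 mm, 45 mm tall at one end, bystander; origin under its flat leg.
Things that resemble listed ones, but are neither listed nor needed, are in the scene too. Leave any orange, purple or turquoise look-alike of the sleeve_40 alone.

How it is judged:
On the way:
1. the 40 mm sleeve stands fully down in the pocket, let go of, with the slide still home (within 15 mm) (horizontal distance between sleeve_40 and pocket below 0.004 m and z of sleeve_40 in the frame of carriage between 0.029 and 0.037 m and angle between sleeve_40's own z axis and vertical below 0.1 rad and contact force between the fingers and sleeve_40 below 0.3 N and x of pointer in the frame of fixture below 0.05 m), for 0.2 s.
At the end, for the whole second after the job is handed in: The 40 mm sleeve is seated (within 4 mm of pocket centre and floor, tilt under 0.1 rad), untouched by the fingers; the red line is within 5 mm of the yellow blade along the pull, the slide is still (under 10 mm/s) and the fingers bear on the handle with over 3 N (horizontal distance between sleeve_40 and pocket below 0.004 m and z of sleeve_40 in the frame of carriage between 0.029 and 0.037 m and angle between sleeve_40's own z axis and vertical below 0.1 rad and contact force between the fingers and sleeve_40 below 0.3 N and x of pointer in the frame of torch_stand between -0.005 and 0.005 m and contact force between the fingers and carriage_c15 above 3 N and linear speed of carriage below 0.01 m/s); the arm keeps its last pose, push and grip.
It fails at once if a wrong-size sleeve is moved by more than 30 mm (distance of any of sleeve_32, sleeve_48 from where it was at the start of the episode above 0.03 m).
It fails at once if a thing lying on the bench is moved by more than 30 mm (distance of any of brush, hammer, jar, magnet, offcut from where it was at the start of the episode above 0.03 m).
It also fails if it takes over 51 s, if anything falls off the work surface, if the arm or the gripper's body presses on something with over 40 N, if the wrist force passes 120 N, or if a joint passes its speed limit or range.

## Working session

There is one attempt and no reset: what is moved stays moved. The work goes in short steps, Python scripts to look and compute and a tool call to move; the robot and the scene stay as the last step left them, time stands still between calls to the robot, and variables do not carry over. Pictures are saved under pics/ and viewed, at most 12 in all, crops included, and the job is handed in when it is done.

Besides the shell and the picture viewer there is one more tool, called after "Request:" as name([rows], argument=value, ...), one row to a line, values as JSON. jog_arm: Moves the arm, as the interface text tells. Its arguments: {"type":"object","properties":{"deltas":{"type":"array","items":{"type":"array","items":{"type":"number"}}},"force":{"type":"number"}},"required":["deltas"]}

```bash
mkdir -p pics
cat > h.py <<'E'
import numpy as np, cv2
from rig import bot
def snap(n,f):
    im=bot.capture(n); cv2.imwrite(f'pics/{f}.png',im[:,:,::-1]); return im
def w(cam,xyz,P=None):
    P=P or bot.camera_params(cam); return np.array(P['R']).T@(np.array(xyz)-np.array(P['t']))
def px(cam,X):
    P=bot.camera_params(cam); c=np.array(P['R'])@X+np.array(P['t']); return np.array([P['fx']*c[0]/c[2]+P['cx'],P['fy']*c[1]/c[2]+P['cy']])
E
python3 - <<'E'
from h import *
np.set_printoptions(precision=4,suppress=True)
ims=[snap(c,c+'0') for c in('scene','side')]
cv2.imwrite('pics/both0.png',cv2.resize(np.vstack(ims),(480,600))[:,:,::-1])
for c in('scene','side'):
  for n in('sleeve_40','pocket','pointer','grip','mark','tray','fixture','torch_stand','jar','magnet','offcut','hammer','brush'):
    for d in bot.mark_of(c,n)[:6]:
      if d['p']>.25: X=w(c,d['xyz']); print(c,n,round(d['p'],2),X,px(c,X).round())
print(bot.sense()['time'])
E
```

```text
scene sleeve_40 0.78 [0.5085 0.2902 0.0025] [399. 247.]
scene sleeve_40 0.65 [0.604  0.2762 0.004 ] [376. 260.]
scene sleeve_40 0.55 [ 0.5454  0.4062 -0.0003] [426. 273.]
scene sleeve_40 0.54 [ 0.5097  0.1652 -0.0009] [366. 229.]
scene sleeve_40 0.51 [0.4185 0.2943 0.0008] [416. 234.]
scene pocket 0.84 [ 0.5654 -0.1289  0.033 ] [289. 191.]
scene pocket 0.28 [ 0.5759 -0.1349  0.0006] [286. 199.]
scene pointer 0.7 [ 0.6173 -0.1521  0.0473] [273. 191.]
scene grip 0.7 [ 0.6026 -0.219   0.0733] [264. 176.]
scene mark 0.6 [ 0.6515 -0.2312  0.0363] [251. 189.]
scene tray 0.87 [0.5118 0.2808 0.003 ] [396. 246.]
scene tray 0.26 [0.6037 0.2729 0.0018] [375. 260.]
scene fixture 0.74 [0.7437 0.1907 0.0017] [320. 270.]
scene fixture 0.73 [ 0.5712 -0.1324  0.0025] [288. 199.]
scene torch_stand 0.91 [ 0.6098 -0.2498 -0.0008] [258. 191.]
scene torch_stand 0.66 [0.7927 0.0598 0.0003] [276. 256.]
scene jar 0.67 [0.7928 0.0606 0.0003] [276. 256.]
scene magnet 0.73 [ 0.6125 -0.4543  0.0015] [224. 170.]
scene magnet 0.7 [ 0.5644 -0.1303  0.0334] [289. 191.]
scene offcut 0.61 [ 0.7445  0.1906 -0.0006] [32
[... 626 characters left out ...]
0.58 [ 0.6106 -0.2438 -0.0023] [352. 173.]
side mark 0.73 [ 0.6454 -0.2309  0.0433] [344. 164.]
side tray 0.89 [ 0.5121  0.2851 -0.0036] [291. 274.]
side fixture 0.69 [ 0.5652 -0.1322  0.0003] [346. 194.]
side torch_stand 0.55 [ 0.609  -0.2442 -0.0056] [353. 174.]
side jar 0.62 [ 0.7934  0.0648 -0.001 ] [272. 198.]
side magnet 0.59 [ 0.6089 -0.458   0.0018] [379. 145.]
side offcut 0.73 [0.7437 0.1885 0.0015] [260. 223.]
side offcut 0.63 [ 0.6226 -0.148   0.0482] [337. 177.]
side hammer 0.82 [ 0.363  -0.4993 -0.0034] [432. 165.]
side hammer 0.26 [ 0.6032 -0.2229  0.075 ] [352. 164.]
side brush 0.74 [ 0.4989  0.5015 -0.004 ] [252. 324.]
side brush 0.69 [ 0.6196 -0.1503  0.0485] [338. 177.]
1.4
```

View pics/scene0.png

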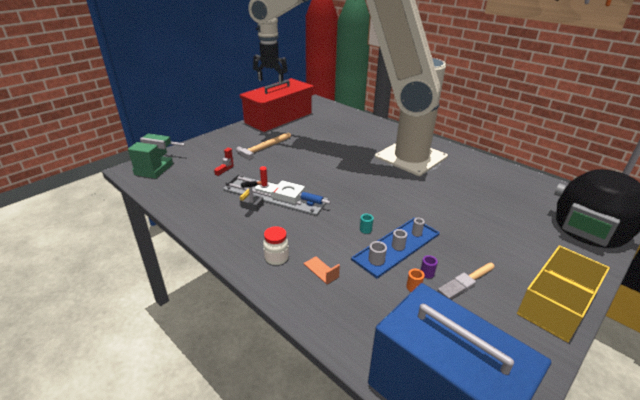

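View pics/side0.png

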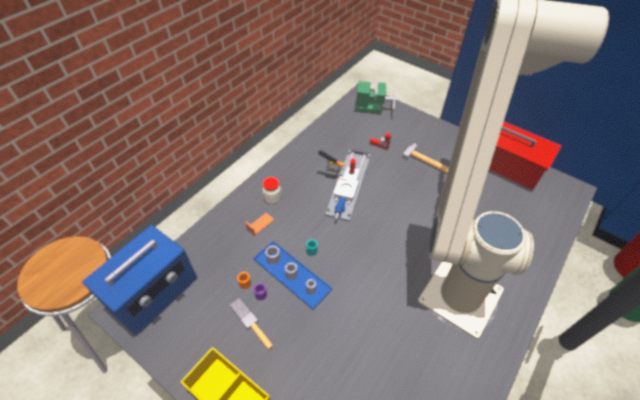

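Candidates in the side view: three steel sleeves on the tray at (273,254) large, (291,268) middle and (311,286) small. The coloured look-alikes are turquoise (312,246), orange (244,279) and purple (260,291). By size and colour I choose the middle steel one, and I'll check that in a close wrist crop.

Run:
```python
from h import *
np.set_printoptions(precision=4,suppress=True)
s=bot.sense(); print(s['eef_pos'],s['tcp_rot'],s['ft_force'])
P=bot.camera_params('wrist'); R=np.array(P['R']);print(P['fx'],P['cx'],P['cy'],'campos',-R.T@P['t'],'\n',R)
```

```text
[ 0.2593 -0.5686  0.2313] [[ 0.9099  0.4149 -0.    ]
 [ 0.4149 -0.9099  0.    ]
 [-0.     -0.     -1.    ]] [0.1669 0.1467 0.9475]
309.70691628693146 325.3342155476813 204.7068628678101 campos [ 0.3231 -0.5392  0.3731] 
 [[ 0.4157 -0.9095  0.0001]
 [-0.8745 -0.3997  0.2747]
 [-0.2498 -0.1143 -0.9615]]
```

Units first: shifts go in shares of 75 cm and turns go in shares of 60 degrees. So 42 cm / 75 = 0.56, 36.7 cm / 75 = 0.4893.

Request:
jog_arm([
  [8.5,0.0387,0.07,0,0,0,0],
  [8.5,0.0773,0.14,0,0,0,0],
  [8.5,0.1147,0.2093,0,0,0,0],
  [8.5,0.1533,0.28,0,0,0,0],
  [8.5,0.192,0.3493,0,0,0,0],
  [8.5,0.2293,0.42,0,0,0,0],
  [8.5,0.268,0.4893,0,0,0,0],
  [8.5,0.3067,0.56,0,0,0,0],
], force=40)

```text
time: 2.4
eef_pos: [0.4902, -0.1469, 0.2317]
tcp_rot: [[0.91, 0.415, 0.001], [0.415, -0.91, -0.0], [0.001, 0.001, -1.0]]
ft_force: [0.3, -1.1, -0.8]
gripper_width: 0.995
grip_force: 0.0
```

```bash
cat >> h.py <<'E'
def wrist(names,f,pmin=.3):
    P=bot.camera_params('wrist'); im=snap('wrist',f)
    np.savez('pics/'+f,R=P['R'],t=P['t'])
    for n in names:
        for d in bot.mark_of('wrist',n)[:4]:
            if d['p']>pmin: print(n,round(d['p'],2),w('wrist',d['xyz'],P),fpx(P,w('wrist',d['xyz'],P)).round())
    return P,im
def fpx(P,X):
    c=np.array(P['R'])@X+np.array(P['t']); r=np.hypot(c[0],c[1]); th=np.arctan2(r,c[2])
    return np.array([P['cx'],P['cy']])+c[:2]/r*th*np.array([P['fx'],P['fy']])
def fray(P,u,z):
    d=(np.array(u)-[P['cx'],P['cy']])/[P['fx'],P['fy']]; th=np.hypot(*d)
    R=np.array(P['R']); v=R.T@np.r_[d/th*np.sin(th),np.cos(th)]; o=-R.T@P['t']
    return o+v*(z-o[2])/v[2]
E
python3 - <<'E'
from h import *
np.set_printoptions(precision=4,suppress=True)
wrist(['pocket','pointer','grip','mark','fixture'],'w1')
print(bot.sense()['time'])
E
```

```text
pocket 0.8 [ 0.5678 -0.1318  0.0324] [342. 113.]
pointer 0.93 [ 0.6147 -0.1507  0.0456] [378.  81.]
grip 0.69 [ 0.5989 -0.2207  0.077 ] [439. 124.]
grip 0.54 [ 0.5701 -0.1356 -0.0018] [344. 113.]
mark 0.89 [ 0.6499 -0.2333  0.0451] [457.  89.]
fixture 0.71 [ 0.5697 -0.136  -0.0025] [345. 113.]
2.7
```

View pics/w1.png

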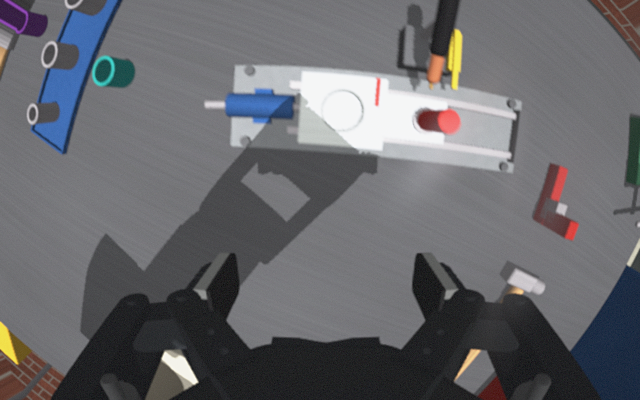

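In the tool's units: 43 cm / 75 = 0.5733, 37 cm / 75 = 0.4933, -30 degrees / 60 = -0.5.

Request:
jog_arm([
  [8.5,0,0.0827,0,0,0,-0.0833],
  [8.5,0,0.1653,0,0,0,-0.1667],
  [8.5,0,0.248,0,0,0,-0.25],
  [8.5,0,0.3307,0,0,0,-0.3333],
  [8.5,0,0.4133,0,0,0,-0.4167],
  [8.5,0,0.4933,-0.0133,0,0,-0.5],
  [8.5,0,0.5733,-0.0267,0,0,-0.5],
  [8.5,0,0.5733,-0.04,0,0,-0.5],
])

```text
time: 3.7
eef_pos: [0.49, 0.2834, 0.201]
tcp_rot: [[0.996, -0.094, 0.001], [-0.094, -0.996, 0.001], [0.001, -0.001, -1.0]]
ft_force: [0.7, 0.3, -0.2]
gripper_width: 0.992
grip_force: 0.0
```

The wrist view shows the pocket at (343,111), the red line at (378,93), the yellow blade at (455,60) and the handle at (440,121). Next is the tray.

Run:
```python
from h import *
np.set_printoptions(precision=4,suppress=True)
P,im=wrist(['sleeve_40','tray'],'w2')
for d in bot.silhouettes('wrist','sleeve_40')[:6]:
    m=d['region']; ys,xs=np.nonzero(m); print('sil',round(d['p'],2),xs.min(),xs.max(),ys.min(),ys.max(),m.sum())
cv2.imwrite('pics/w2c.png',im[:300,:,::-1])
print(bot.sense()['time'])
```

```text
sleeve_40 0.97 [0.4185 0.2925 0.0018] [324. 241.]
sleeve_40 0.83 [ 0.5101  0.1668 -0.0008] [425. 156.]
sleeve_40 0.73 [ 0.5445  0.4088 -0.003 ] [214. 146.]
sleeve_40 0.67 [ 0.6166  0.4041 -0.0017] [211.  84.]
tray 0.72 [0.5133 0.2819 0.0004] [325. 161.]
tray 0.4 [ 0.4996  0.5047 -0.0035] [153. 191.]
tray 0.31 [ 0.6212 -0.1516  0.0449] [627.  77.]
sil 0.91 172 221 65 104 1496
sil 0.89 410 457 137 178 1389
sil 0.88 309 337 230 272 1055
sil 0.85 182 230 130 170 1427
sil 0.63 300 341 148 192 1075
sil 0.58 297 347 50 102 1263
3.9
```

View pics/w2c.png

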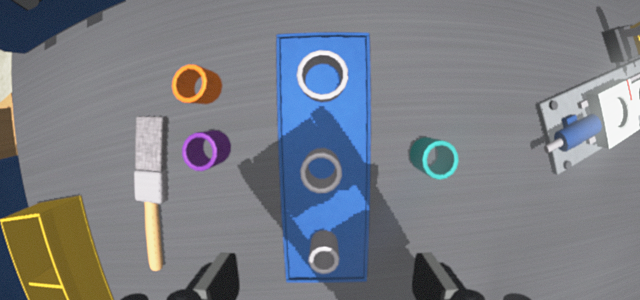

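Crop: the tray holds the large sleeve at (322,75, rim about 52 px), the middle one at (321,172, about 41 px) and the small one at (323,255, about 28 px). The middle steel sleeve is the 40 mm one. The coloured look-alikes are off the tray.

```bash
cat >> h.py <<'E'
def loadP(f):
    P=dict(bot.camera_params('wrist')); z=np.load(f'pics/{f}.npz'); P['R']=z['R'];P['t']=z['t']; return P
def ray(P,u,fish):
    d=(np.array(u)-[P['cx'],P['cy']])/[P['fx'],P['fy']]; R=np.array(P['R'])
    if fish: th=np.hypot(*d); v=np.r_[d/th*np.sin(th),np.cos(th)]
    else: v=np.r_[d,1]; v/=np.linalg.norm(v)
    return -R.T@P['t'],R.T@v
def tri(rs):
    A=sum(np.eye(3)-np.outer(v,v) for o,v in rs); b=sum((np.eye(3)-np.outer(v,v))@o for o,v in rs)
    return np.linalg.solve(A,b)
E
python3 - <<'E'
from h import *
np.set_printoptions(precision=4,suppress=True)
P2=loadP('w2');P1=loadP('w1');S=bot.camera_params('scene');D=bot.camera_params('side')
for u in((320.5,170),(321,172)): print(fray(P2,u,.054))
e=[fray(P2,u,.054) for u in((300.5,171),(341.5,171))]; print('dia',np.linalg.norm(e[0]-e[1]))
print('rim tri',tri([ray(P2,(321,171),1),ray(S,(400,234.5),0),ray(D,(291,266),0)]))
g=lambda f,a,b,c,d,k:cv2.resize(cv2.imread(f'pics/{f}.png')[a:b,c:d],None,fx=k,fy=k,interpolation=cv2.INTER_CUBIC)
a=g('w1',60,160,290,390,6); b=g('w2',130,210,280,360,6)[:480]
c=g('scene0',160,220,220,320,4); d=g('side0',150,210,310,380,4)
H=np.zeros((600,800,3),np.uint8); 
H[:300,:300]=cv2.resize(a,(300,300)); H[:300,300:600]=cv2.resize(b,(300,300)); H[300:540,:400]=c; H[300:540,400:680]=d
cv2.imwrite('pics/m.png',H)
E
```

```text
[0.5121 0.2866 0.054 ]
[0.5102 0.2863 0.054 ]
dia 0.03877689432072159
rim tri [0.5107 0.2858 0.0514]
```

View pics/m.png

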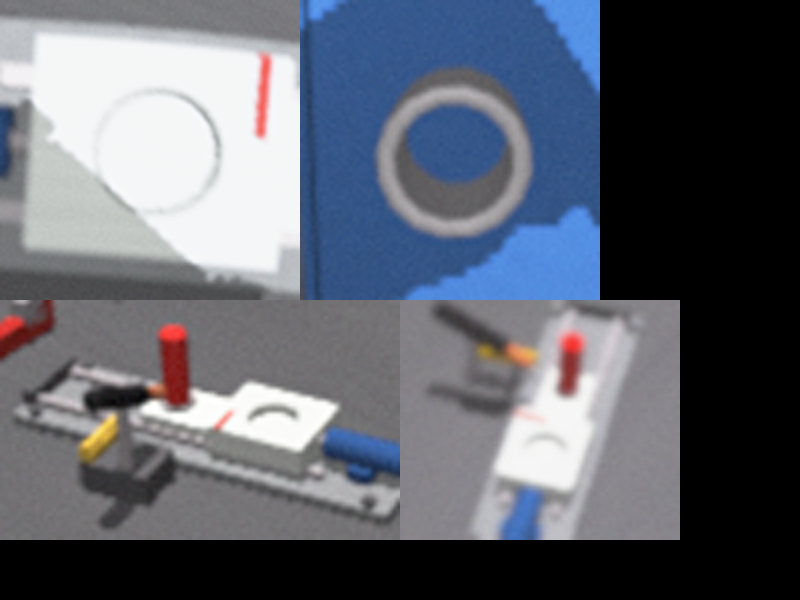

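In the tool's units: -12 cm / 75 = -0.16, 1.95 cm / 75 = 0.026.

Request:
jog_arm([
  [8.5,0.0133,0.004,-0.0533,0,0,0],
  [8.5,0.026,0.004,-0.1067,0,0,0],
  [8.5,0.026,0.004,-0.16,0,0,0],
  [8.5,0.026,0.004,-0.16,0,0,0],
  [8.5,0.026,0.004,-0.16,0,0,0],
])

```text
time: 4.53
eef_pos: [0.5099, 0.2838, 0.0829]
tcp_rot: [[0.995, -0.097, 0.001], [-0.097, -0.995, 0.001], [0.001, -0.001, -1.0]]
ft_force: [0.3, 0.5, 0.3]
gripper_width: 0.996
grip_force: 0.0
```

Run:
```python
from h import *
np.set_printoptions(precision=4,suppress=True)
print(bot.sense()['eef_pos'])
P1=loadP('w1'); print('pocket',fray(P1,(342.7,110.3),.045), [fray(P1,u,.045) for u in((342.7-20.5,110.3),(342.7+20.5,110.3))])
print('line end',fray(P1,(378.2,78.5),.045),'handle',fray(P1,(447,122),.105))
P,im=wrist([],'w3')
cv2.imwrite('pics/w3c.png',cv2.resize(im[90:330,200:440,::-1],(480,480)))
print(fray(P,(320,240),.054))
```

```text
[0.5099 0.2838 0.0829]
pocket [ 0.5698 -0.1305  0.045 ] [array([ 0.5608, -0.111 ,  0.045 ]), array([ 0.5791, -0.1499,  0.045 ])]
line end [ 0.6173 -0.1498  0.045 ] handle [ 0.6005 -0.217   0.105 ]
[0.5098 0.2875 0.054 ]
```

View pics/w3c.png

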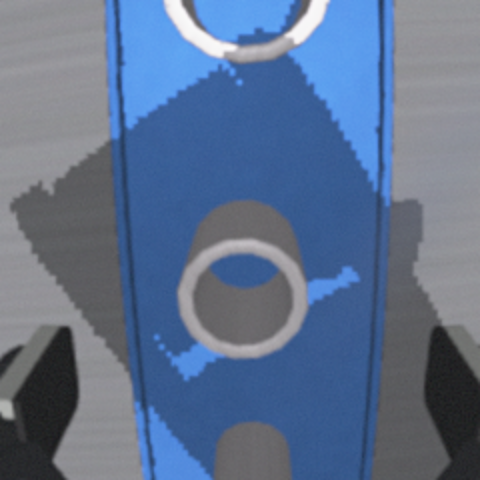

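The middle sleeve's rim is centred at (321,239), about (0.5105, 0.286), between the open fingers. Descend and grip.

In the tool's units: -6 cm / 75 = -0.08, 0.25 cm / 75 = 0.0033.

Request:
jog_arm([
  [8.5,0.0007,0.0033,-0.04,0,0,0],
  [8.5,0.0007,0.0033,-0.08,0,0,0],
  [8.5,0.0007,0.0033,-0.08,0,0,0],
  [3.0,0.0007,0.0033,-0.08,0,0,0],
  [3.0,0.0007,0.0033,-0.08,0,0,0],
  [3.0,0.0007,0.0033,-0.08,0,0,0],
  [3.0,0.0007,0.0033,-0.08,0,0,0],
  [3.0,0.0007,0.0033,-0.08,0,0,0],
], force=50)

```text
time: 5.58
eef_pos: [0.5102, 0.2873, 0.023]
tcp_rot: [[0.995, -0.095, 0.002], [-0.095, -0.995, 0.001], [0.002, -0.001, -1.0]]
ft_force: [-1.5, -0.7, 8.7]
gripper_width: 0.45
grip_force: 49.5
```

In the tool's units: -35 cm / 75 = -0.4667, 11.5 cm / 75 = 0.1533, 24 degrees / 60 = 0.4.

Request:
jog_arm([
  [3.0,0,0,0.04,0,0,0],
  [3.0,0,0,0.1067,0,0,0],
  [3.0,0.0067,-0.0667,0.1533,0,0,0.0667],
  [3.0,0.0187,-0.1467,0.1533,0,0,0.1333],
  [3.0,0.0293,-0.2267,0.1533,0,0,0.2],
  [3.0,0.0413,-0.3067,0.1533,0,0,0.2667],
  [3.0,0.0533,-0.3867,0.1533,0,0,0.3333],
  [3.0,0.064,-0.4667,0.1533,0,0,0.4],
])

```text
time: 6.58
eef_pos: [0.5574, -0.0651, 0.1369]
tcp_rot: [[0.948, 0.32, 0.001], [0.32, -0.948, -0.0], [0.001, 0.0, -1.0]]
ft_force: [1.3, 0.8, -1.4]
gripper_width: 0.448
grip_force: 51.0
```

In the tool's units: -6.8 cm / 75 = -0.0907, -4 cm / 75 = -0.0533, 2.5 degrees / 60 = 0.0417.

Request:
jog_arm([
  [3.0,0.0093,-0.0533,0,0,0,0.0417],
  [3.0,0.0133,-0.0907,0,0,0,0.0417],
  [3.0,0.0133,-0.0907,0,0,0,0.0417],
  [3.0,0.0133,-0.0907,-0.04,0,0,0.0417],
  [3.0,0.0133,-0.0907,-0.04,0,0,0.0417],
  [3.0,0.0133,-0.0907,-0.04,0,0,0.0417],
])

```text
time: 7.32
eef_pos: [0.5675, -0.1305, 0.1069]
tcp_rot: [[0.933, 0.359, 0.0], [0.359, -0.933, 0.0], [0.0, 0.0, -1.0]]
ft_force: [0.5, 0.3, -1.6]
gripper_width: 0.45
grip_force: 51.1
```

Run:
```python
from h import *
np.set_printoptions(precision=4,suppress=True)
print(bot.sense()['eef_pos'])
P,im=wrist(['pocket','pointer','grip','mark','sleeve_40'],'w4')
cv2.imwrite('pics/w4c.png',cv2.resize(im[40:300,140:500,::-1],(720,520)))
```

```text
[ 0.5675 -0.1305  0.1069]
pocket 0.66 [ 0.569  -0.1317  0.0327] [328. 215.]
pointer 0.69 [ 0.6195 -0.1548  0.0459] [388. 165.]
grip 0.63 [ 0.601  -0.2218  0.0778] [476. 239.]
mark 0.94 [ 0.6486 -0.231   0.0459] [493. 169.]
sleeve_40 0.95 [0.5986 0.2757 0.0005] [18. 63.]
sleeve_40 0.62 [ 0.5673 -0.1338  0.0865] [331. 247.]
sleeve_40 0.6 [ 0.5115  0.1664 -0.0038] [ 56. 155.]
```

View pics/w4c.png

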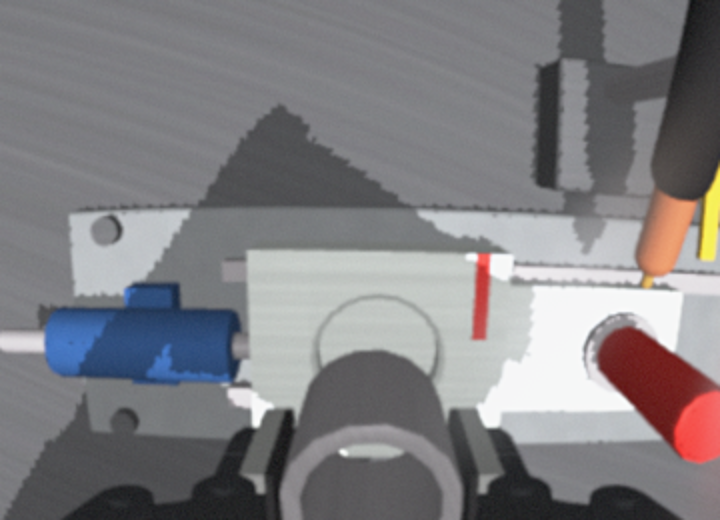

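The sleeve is in hand upright, with its rim top at about (326,253). The pocket circle spans columns 298–360 with its top at row 187. Next I fit both circles.

Run:
```python
from h import *
from scipy.optimize import least_squares
np.set_printoptions(precision=4,suppress=True)
P=loadP('w4'); a=np.linspace(0,2*np.pi,721)
def ext(c,r,z):
    p=np.array([fpx(P,np.array([c[0]+r*np.cos(t),c[1]+r*np.sin(t),z])) for t in a[::4]]); return np.r_[p[:,0].min(),p[:,0].max(),p[:,1].min()]
T=np.array([.5675,-.1305]); Rt=np.array([[.933,.359],[.359,-.933]])
for nm,m,r,z in(('pocket',(315,440,295),.0215,.045),('rim',(277,467,427),.020,.1379),('bottom',(0,0,350),.020,.0879)):
    m=np.array([140,140,40])+np.array(m)/2
    wt=np.array([1,1,1]) if nm!='bottom' else np.array([0,0,1])
    f=least_squares(lambda c:np.r_[wt*(ext(c,r,z)-m), 0 if nm!='bottom' else (Rt.T@(c-T))[1]*1000],T,diff_step=1e-4)
    print(nm,f.x,f.fun,'tool xy mm',Rt.T@(f.x-T)*1000)
c=lambda u,z:fray(P,(140+u[0]/2,40+u[1]/2),z)
l=c((482,253),.045); m=c((709,259),.045)
print('line',l,'blade',m,'along pull',[ (x[:2]-T)@Rt[:,1] for x in(l,m)])
print('grip net',Rt.T@(np.array([.601,-.2218])-T))
```

```text
pocket [ 0.5707 -0.1315] [ 0.3093 -0.3103 -0.0184  0.    ] tool xy mm [2.6457 2.0955]
rim [ 0.5663 -0.131 ] [ 0.1062 -0.1061 -0.0149  0.    ] tool xy mm [-1.3317 -0.0119]
bottom [ 0.5661 -0.131 ] [ 0.  0. -0.  0.] tool xy mm [-1.5146  0.    ]
line [ 0.617  -0.1511  0.045 ] blade [ 0.6488 -0.2327  0.045 ] along pull [np.float64(0.037007757894261716), np.float64(0.12452064608114997)]
grip net [-0.0015  0.0972]
```

In the tool's units: -3.5 cm / 75 = -0.0467, -2 cm / 75 = -0.0267.

Request:
jog_arm([
  [3.0,0.006,-0.0007,0,0,0,0],
  [3.0,0.006,-0.0007,-0.0267,0,0,0],
  [3.0,0.006,-0.0007,-0.0467,0,0,0],
  [3.0,0.006,-0.0007,-0.0467,0,0,0],
])

```text
time: 8.12
eef_pos: [0.5701, -0.1313, 0.069]
tcp_rot: [[0.934, 0.358, -0.004], [0.358, -0.934, 0.001], [-0.004, -0.003, -1.0]]
ft_force: [-0.4, 0.5, -1.6]
gripper_width: 0.445
grip_force: 51.1
```

Run:
```python
from h import *
np.set_printoptions(precision=4,suppress=True)
print(bot.sense()['eef_pos'],bot.sense()['ft_force'])
P,im=wrist([],'w5'); s=snap('scene','s5'); d=snap('side','d5')
H=np.zeros((600,800,3),np.uint8)
H[:360,:560]=cv2.resize(im[140:260,230:430,::-1],(560,336),interpolation=cv2.INTER_CUBIC)[:360] if 0 else cv2.resize(im[130:259,230:430,::-1],(560,360),interpolation=cv2.INTER_CUBIC)
H[360:600,:400]=cv2.resize(s[160:208,250:330,::-1],(400,240),interpolation=cv2.INTER_CUBIC)
H[360:600,400:800]=cv2.resize(d[155:203,305:385,::-1],(400,240),interpolation=cv2.INTER_CUBIC)
cv2.imwrite('pics/m5.png',H)
```

```text
[ 0.5701 -0.1313  0.069 ] [-0.4431  0.4943 -1.6159]
```

View pics/m5.png

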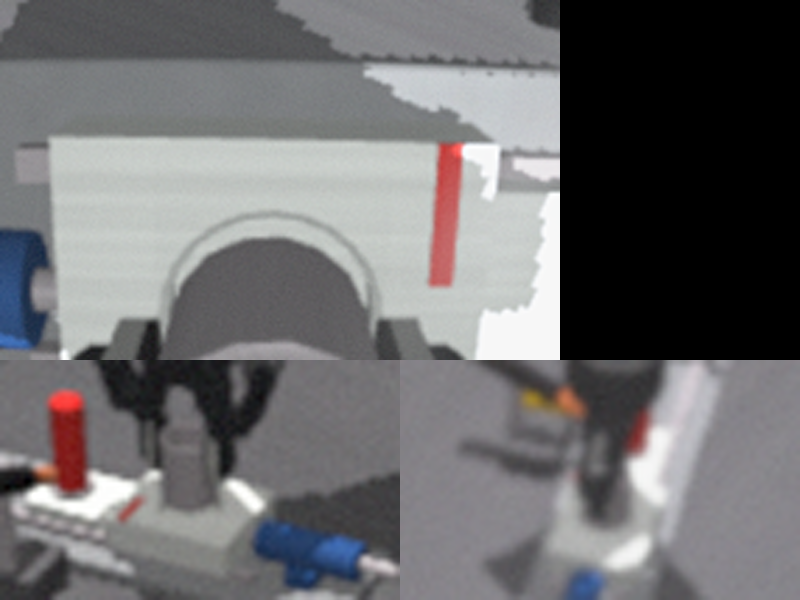

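Run:
```python
from h import *
from scipy.optimize import least_squares
np.set_printoptions(precision=4,suppress=True)
P=loadP('w5'); a=np.linspace(0,2*np.pi,181)
def ext(c,r,z):
    p=np.array([fpx(P,np.array([c[0]+r*np.cos(t),c[1]+r*np.sin(t),z])) for t in a]); return np.r_[p[:,0].min(),p[:,0].max(),p[:,1].min()]
T=np.array([.5701,-.1313]); Rt=np.array([[.934,.358],[.358,-.934]])
q=lambda l,r,t:np.array([230+l/2.8,230+r/2.8,130+t/2.79])
for nm,m,r,z,x in(('pocket',q(162,381,211),.0222,.045,0),('pocket in',q(164,379,213),.0215,.045,0),('bottom',q(0,0,238),.020,.050,1)):
    wt=np.array([1,1,1]) if not x else np.array([0,0,1])
    f=least_squares(lambda c:np.r_[wt*(ext(c,r,z)-m), 0 if not x else (Rt.T@(c-T))[1]*1000],T,diff_step=1e-4)
    print(nm,f.x,f.fun,'tool xy mm',Rt.T@(f.x-T)*1000)
```

```text
pocket [ 0.5705 -0.1318] [ 0.9527 -0.9541 -0.0817  0.    ] tool xy mm [0.1913 0.5868]
pocket in [ 0.5708 -0.1317] [ 1.4104 -1.4125 -0.1173  0.    ] tool xy mm [0.4959 0.5851]
bottom [ 0.5685 -0.1319] [ 0.  0. -0. -0.] tool xy mm [-1.69 -0.  ]
```

In the tool's units: -0.9 cm / 75 = -0.012, 0.03 cm / 75 = 0.0004.

Request:
jog_arm([
  [3.0,0.0027,0.0004,0,0,0,0],
  [3.0,0.0027,0.0004,0,0,0,0],
  [3.0,0.0027,0.0004,-0.0053,0,0,0],
  [3.0,0.0027,0.0004,-0.0093,0,0,0],
  [3.0,0.0027,0.0004,-0.012,0,0,0],
  [3.0,0.0027,0.0004,-0.012,0,0,0],
])

```text
time: 9.02
eef_pos: [0.5738, -0.1315, 0.0637]
tcp_rot: [[0.933, 0.359, -0.0], [0.359, -0.933, -0.0], [-0.0, 0.0, -1.0]]
ft_force: [-6.3, 1.3, 15.4]
gripper_width: 0.451
grip_force: 52.9
```

In the tool's units: 0.4 cm / 75 = 0.0053, -0.3 cm / 75 = -0.004.

Request:
jog_arm([
  [3.0,0,0,0.0053,0,0,0],
  [3.0,-0.0023,0.0004,0.0053,0,0,0],
  [3.0,-0.0023,0.0004,0.0053,0,0,0],
  [3.0,-0.0023,0.0004,0.0013,0,0,0],
  [3.0,-0.0023,0.0004,-0.0013,0,0,0],
  [3.0,-0.0023,0.0004,-0.004,0,0,0],
  [3.0,-0.0023,0.0004,-0.004,0,0,0],
])

```text
time: 9.9
eef_pos: [0.5714, -0.1311, 0.0591]
tcp_rot: [[0.933, 0.359, -0.001], [0.359, -0.933, 0.0], [-0.001, -0.0, -1.0]]
ft_force: [-3.4, -0.5, -0.1]
gripper_width: 0.447
grip_force: 51.8
```

In the tool's units: -0.75 cm / 75 = -0.01, -0.6 cm / 75 = -0.008.

Request:
jog_arm([
  [3.0,-0.0004,0,-0.004,0,0,0],
  [3.0,-0.0004,0,-0.008,0,0,0],
  [3.0,-0.0004,0,-0.01,0,0,0],
  [3.0,-0.0004,0,-0.01,0,0,0],
])

```text
time: 10.4
eef_pos: [0.5712, -0.131, 0.052]
tcp_rot: [[0.933, 0.359, -0.001], [0.359, -0.933, 0.0], [-0.001, -0.001, -1.0]]
ft_force: [-6.1, -1.2, 7.0]
gripper_width: 0.448
grip_force: 52.8
```

In the tool's units: 9.5 cm / 75 = 0.1267, 7.5 cm / 75 = 0.1.

Request:
jog_arm([
  [4.6,0,0,0,0,0,0],
  [5.5,0,0,0,0,0,0],
  [6.5,0,0,0,0,0,0],
  [6.5,0,0,0.0067,0,0,0],
  [6.5,0,0,0.04,0,0,0],
  [6.5,0,0,0.1,0,0,0],
  [6.5,0,0,0.1267,0,0,0],
  [6.5,0,0,0.1267,0,0,0],
])

```text
time: 11.4
eef_pos: [0.5731, -0.1314, 0.1488]
tcp_rot: [[0.934, 0.359, 0.004], [0.359, -0.934, -0.001], [0.003, 0.002, -1.0]]
ft_force: [-0.2, -0.0, -0.5]
gripper_width: 0.76
grip_force: 0.0
```

Run:
```python
from h import *
np.set_printoptions(precision=4,suppress=True)
print(bot.sense()['eef_pos'])
P,im=wrist(['pointer','grip','mark','sleeve_40'],'w6',.5)
cv2.imwrite('pics/w6c.png',cv2.resize(im[60:320,140:540,::-1],(800,520)))
```

```text
[ 0.5731 -0.1314  0.1488]
pointer 0.83 [ 0.6189 -0.1528  0.0486] [371. 164.]
grip 0.93 [ 0.6052 -0.2223  0.0783] [451. 220.]
grip 0.72 [0.5968 0.2796 0.0029] [36. 71.]
mark 0.56 [ 0.6472 -0.233   0.0454] [467. 169.]
sleeve_40 0.97 [ 0.5142  0.1643 -0.002 ] [ 78. 154.]
sleeve_40 0.91 [ 0.571  -0.1327  0.0308] [326. 204.]
sleeve_40 0.74 [0.5944 0.2758 0.0021] [38. 73.]
sleeve_40 0.61 [ 0.615   0.404  -0.0036] [ 4. 49.]
```

View pics/w6c.png

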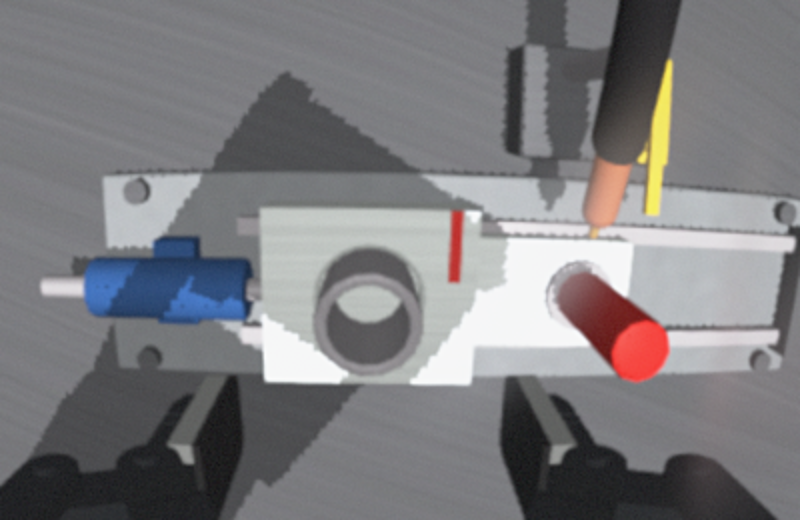

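The sleeve stands seated in the pocket, rim at (324,222), fingers clear. The red line's end is at (368,165), the blade tip at (466,166) and the handle top at (460,235).

Run:
```python
from h import *
np.set_printoptions(precision=4,suppress=True)
P=loadP('w6'); T=np.array([.5731,-.1314]); Rt=np.array([[.934,.359],[.359,-.934]])
c=lambda u,z:fray(P,(140+u[0]/2,60+u[1]/2),z)
for n,u,z in(('line',(457,211),.045),('lineb',(455,281),.045),('blade',(653,213),.045),('bladefar',(664,100),.045),('handle',(640,351),.105),('hbase',(580,297),.032),('rim',(368,325),.083),('block L',(262,208),.045),('rail1',(500,230),.03),('rail2',(790,243),.03)):
    x=c(u,z); print(n,x,Rt.T@(x[:2]-T)*1000)
```

```text
line [ 0.6166 -0.1518  0.045 ] [33.3342 34.7227]
lineb [ 0.5894 -0.1624  0.045 ] [ 4.1127 34.8309]
blade [ 0.649  -0.2323  0.045 ] [ 34.6746 121.479 ]
bladefar [ 0.6955 -0.2169  0.045 ] [ 83.6073 123.7754]
handle [ 0.602  -0.2196  0.105 ] [-4.6544 92.7423]
hbase [ 0.6009 -0.2224  0.032 ] [-6.7514 94.9658]
rim [ 0.5709 -0.1311  0.083 ] [-1.8998 -1.0913]
block L [ 0.5897 -0.078   0.045 ] [ 34.6624 -43.9617]
rail1 [ 0.6147 -0.1755  0.03  ] [23.0451 56.0819]
rail2 [ 0.669  -0.3231  0.03  ] [ 20.8065 213.4536]
```

In the tool's units: -9.1 cm / 75 = -0.1213, -8.9 cm / 75 = -0.1187, -1 degrees / 60 = -0.0167.

Request:
jog_arm([
  [6.5,0.0187,-0.06,0,0,0,-0.0167],
  [6.5,0.0373,-0.1187,0,0,0,-0.0167],
  [6.5,0.0373,-0.1187,0,0,0,-0.0167],
  [6.5,0.0373,-0.1187,-0.0533,0,0,-0.0167],
  [6.5,0.0373,-0.1187,-0.1067,0,0,-0.0167],
  [6.5,0.0373,-0.1187,-0.1213,0,0,-0.0167],
  [6.5,0.0373,-0.1187,-0.1213,0,0,-0.0167],
])

```text
time: 12.52
eef_pos: [0.5993, -0.2193, 0.0552]
tcp_rot: [[0.939, 0.343, -0.002], [0.343, -0.939, 0.001], [-0.001, -0.001, -1.0]]
ft_force: [0.0, -0.2, -0.1]
gripper_width: 0.762
grip_force: 0.0
```

Close on the handle, with a small x correction.

In the tool's units: 0.2 cm / 75 = 0.0027, 0.15 cm / 75 = 0.002.

Request:
jog_arm([
  [6.5,0.002,0,0.0027,0,0,0],
  [1.0,0.002,0,0.0027,0,0,0],
  [1.0,0.002,0,0.0027,0,0,0],
  [1.0,0.002,0,0.0027,0,0,0],
  [1.0,0.002,0,0.0027,0,0,0],
  [1.0,0.002,0,0.0027,0,0,0],
  [1.0,0.002,0,0.0027,0,0,0],
], force=80)

```text
time: 13.4
eef_pos: [0.6022, -0.2212, 0.0591]
tcp_rot: [[0.94, 0.342, 0.002], [0.342, -0.94, -0.002], [0.002, 0.002, -1.0]]
ft_force: [-0.2, -4.8, 6.6]
gripper_width: 0.265
grip_force: 77.9
```

In the tool's units: -7.5 cm / 75 = -0.1, 2.76 cm / 75 = 0.0368.

Request:
jog_arm([
  [1.0,0.0027,-0.0067,0,0,0,0],
  [1.0,0.0073,-0.02,0,0,0,0],
  [1.0,0.0133,-0.036,0,0,0,0],
  [1.0,0.0193,-0.0527,0,0,0,0],
  [1.0,0.0253,-0.0693,0,0,0,0],
  [1.0,0.0313,-0.0853,0,0,0,0],
  [1.0,0.0368,-0.1,0,0,0,0],
  [1.0,0.0368,-0.1,0,0,0,0],
])

```text
time: 14.4
eef_pos: [0.6287, -0.294, 0.0591]
tcp_rot: [[0.94, 0.341, -0.001], [0.341, -0.94, 0.002], [-0.0, -0.003, -1.0]]
ft_force: [-5.9, 9.1, 13.5]
gripper_width: 0.263
grip_force: 79.2
```

Run:
```python
from h import *
np.set_printoptions(precision=4,suppress=True)
print(bot.sense()['eef_pos'],bot.sense()['ft_force'])
P,im=wrist(['pointer','grip','mark','sleeve_40'],'w7',.5)
cv2.imwrite('pics/w7c.png',cv2.resize(im[60:320,140:540,::-1],(800,520)))
```

```text
[ 0.6287 -0.294   0.0591] [-5.884   9.1459 13.5484]
pointer 0.78 [ 0.6432 -0.2216  0.046 ] [208. 182.]
grip 0.87 [ 0.6308 -0.2953  0.0753] [330. 274.]
mark 0.86 [ 0.6479 -0.2315  0.0449] [228. 180.]
sleeve_40 0.72 [ 0.5959 -0.2046  0.0334] [176. 239.]
```

View pics/w7c.png

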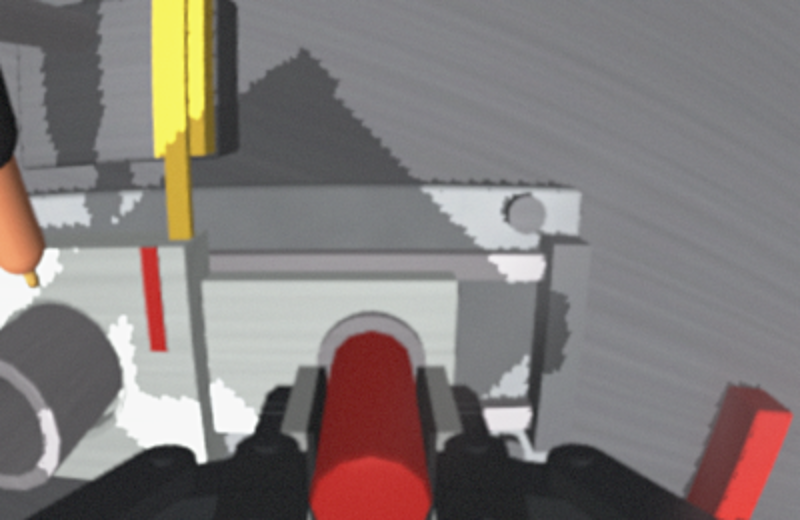

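The red line's end is at (214,184) and the blade tip at (230,179), so a short pull remains.

Run:
```python
from h import *
np.set_printoptions(precision=4,suppress=True)
P=loadP('w7'); Y=np.array([.343,-.9393])
c=lambda u,z:fray(P,(140+u[0]/2,60+u[1]/2),z)
l,b=c((150,248),.045),c((180,238),.045); print(l,b,(b-l)[:2]@Y, c((148,350),.045), bot.sense()['eef_pos'],bot.sense()['ft_force'])
l2=c((158,350),.045); print('line dir',(l-l2)[:2]@Y)
```

```text
[ 0.6433 -0.2253  0.045 ] [ 0.6487 -0.2327  0.045 ] 0.008825344819195415 [ 0.6144 -0.2318  0.045 ] [ 0.6284 -0.2933  0.059 ] [-5.4788  8.3921 12.6167]
line dir 0.0006853280530998561
```

In the tool's units: -0.85 cm / 75 = -0.0113, 0.31 cm / 75 = 0.0041.

Request:
jog_arm([
  [1.0,0.002,-0.0053,0,0,0,0],
  [1.0,0.0041,-0.0113,0,0,0,0],
  [1.0,0.0041,-0.0113,0,0,0,0],
  [1.0,0.0041,-0.0113,0,0,0,0],
  [1.0,0.0041,-0.0113,0,0,0,0],
])

```text
time: 15.28
eef_pos: [0.6314, -0.3015, 0.0591]
tcp_rot: [[0.94, 0.342, -0.002], [0.342, -0.94, 0.003], [-0.001, -0.003, -1.0]]
ft_force: [-5.7, 10.4, 13.1]
gripper_width: 0.258
grip_force: 79.2
```

Run:
```python
from h import *
np.set_printoptions(precision=4,suppress=True)
print(bot.sense()['eef_pos'],bot.sense()['ft_force'])
P,im=wrist(['pointer','mark','sleeve_40'],'w8',.5)
cv2.imwrite('pics/w8c.png',cv2.resize(im[130:310,140:340,::-1],(667,600),interpolation=cv2.INTER_CUBIC))
np.save('pics/w8P.npy',0)
```

```text
[ 0.6314 -0.3015  0.0591] [-5.6782 10.4263 13.0712]
pointer 0.81 [ 0.6473 -0.2323  0.0454] [215. 182.]
mark 0.82 [ 0.647  -0.2308  0.0472] [211. 182.]
sleeve_40 0.87 [ 0.5984 -0.2113  0.0301] [177. 237.]
```

View pics/w8c.png

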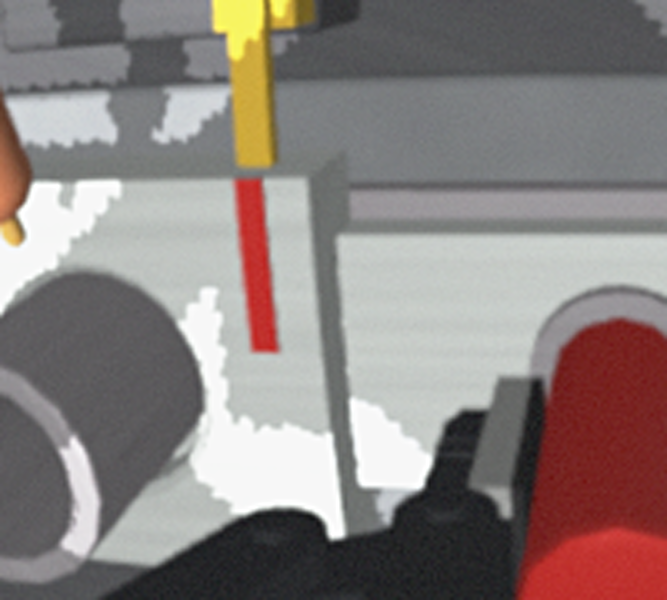

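The red line's end (215,184) sits directly under the blade tip (217,180), about 1 mm short. One small nudge, then settle.

In the tool's units: -0.1 cm / 75 = -0.0013, 0.03 cm / 75 = 0.0004.

Request:
jog_arm([
  [1.0,0.0004,-0.0013,0,0,0,0],
  [1.0,0.0004,-0.0013,0,0,0,0],
  [1.0,0.0004,-0.0013,0,0,0,0],
  [1.0,0.0004,-0.0013,0,0,0,0],
  [1.0,0.0004,-0.0013,0,0,0,0],
  [1.0,0.0004,-0.0013,0,0,0,0],
])

```text
time: 16.23
eef_pos: [0.6317, -0.3024, 0.059]
tcp_rot: [[0.94, 0.342, -0.002], [0.342, -0.94, 0.003], [-0.001, -0.003, -1.0]]
ft_force: [-5.4, 10.0, 13.7]
gripper_width: 0.26
grip_force: 79.3
```

Run:
```python
from h import *
s=bot.sense(); print(s['eef_pos'],s['grip_force'],s['joint_velocities']); print(bot.close_job())
```

```text
[ 0.63167325 -0.30236015  0.05904481] 79.28378820419312 [ 0.00027625  0.00045127  0.00186931  0.00204092 -0.00223331  0.00033669]
the job is handed in; nothing more can be done
None
```

I seated the 40 mm sleeve in the pocket and released it. I then pulled the slide until its red line met the yellow blade and handed the job in at about 16 s while holding it there against the spring; the hand-in returned no verdict.

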